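Close up the coolant filter tray

ROBOT

A 7-joint arm with a two-finger parallel gripper is mounted at the origin on the work surface. World frame = base frame: x ahead of the robot, y to its left, z up, the work surface at z = 0. Lengths are in m, angles in rad, forces in N, time in s.
With the tool pointing down it reaches from about 0.35 to 0.9 m from the base axis. Payload 8.1 kg.
Tool frame: the origin (TCP) lies at the very end of the fingers, on their centre line; the grasp point (between the pads) lies 19 mm behind it; z points along the fingers, y is the line along which they close (so a half turn about z gives the same grasp; the last joint's range is limited). The gripper opens to 92 mm and grips with 3 to 60 N. Pads are 19 mm wide; open, the fingers measure 130 mm over their backs; the gripper's body (75 mm by 190 mm) begins 47 mm behind the grasp point.
Start: joints at [-1.371, 0.434, 0.025, 1.573, -0.012, 1.134, -0.075], TCP at [0.186, 0.597, 0.227] pointing down, gripper open.
Joint ranges: [-2.62, 2.62], [-0.44, 2.09], [-1.27, 1.32], [0.08, 2.57], [-1.32, 4.46], [0.12, 2], [-2.74, 2.74]. Speed limits (rad/s): [2.22, 2.22, 3.01, 3.01, 3.14, 3.14, 3.14].

INTERFACE

Orientations are given as a unit quaternion [x, y, z, w].
In Python, from workcell import * gives the robot as it stands. The module is installed in compiled form; this text tells all that it offers.
- The arm moves only by the tool carry_out, never from a script. Its argument "deltas" is a list of rows, each a list of 3 entries, a list of its own where there are three numbers: the finger opening in mm, from 0 to 91.8, then the shift along the tool's x, y, z each as a share of 0.025 m, from -1 to 1, then the turn, a rotation vector about the tool's x, y, z each as a share of 8 degrees, from -1 to 1. A call has 1 to 5 rows; each row shifts and turns the commanded pose from where the row before left it, along the tool's axes as they then stand; what a row does not reach is not made up. A row lasts 1/10 s, in which the tool goes at most 50 mm and 8.59 degrees, less where a joint would pass 70% of its speed; a pose out of reach is approached as far as the arm can. A call with a number of a shift or a turn outside -1 to 1 is refused whole. A call with a gripper value outside its range is refused whole. The fingers move at their own pace and stop on an object; "force" is the grip in N (left out, the last holds). Time passes only in rows, so rows that do not move let the fingers close. It gives the time, the measured TCP pose, the force, the opening and the grip force at its end, in the units of the state.
- state(): the state, without advancing time (a new reading comes with each control period).
- read_camera(name): name is "side" or "top" or "wrist"; returns the picture (400x640x3 uint8, red, green, blue); there is no depth.
- camera_model(name): a dict with "K" (3x3 intrinsics, pixels), "cam_to_world" (4x4, takes a point from camera to world coordinates). Camera axes: x right, y up, looking along -z (the intrinsics and any distortion apply to the point x, -y, -z); pixel columns grow to the right and rows downward; lengths in m; the calibration is good to about 2 mm. The wrist camera is an equidistant fisheye: a pixel r from the principal point sees the ray r / f radians off the axis. A picture is of the moment at which its call begins: read the wrist's pose just before it. camera_model takes no time and is no camera call; for the wrist camera it gives the pose at the moment of the call.
- finish_job(): hands the job in; it is judged then, once.
The state is a dict: "t": time; "q": joint angles; "joint_velocities": joint speeds; "joint_efforts": joint torques, N m; "tcp_pos": TCP position; "tool_rot": TCP orientation; "wrist_force": force on the tool from outside, world axes, zero at the start; "wrist_torque": the same for the moment, N m; "gripper_width": opening from 0.0 (shut) to 1.0 (fully open); "grasp_force": force on a finger pad.
Only numpy, scipy, OpenCV 4.12 (cv2) and the standard library are available. Lean on these libraries where they do the work, as an engineer would, in place of code of your own. Each camera call takes 0.05 s, during which the arm holds its last target. There are 200 camera calls.

TASK

Pull the filter tray of the low white coolant unit out to its stop by its blue handle and leave it out, then turn the yellow quarter-turn fastener on the tray's cover panel until its wing lines up with the red lines. Then press the cover panel down flush against the tray's rim and keep it pressed: finish while holding it down, as it springs up when let go. Leave the other things on the bench and on the unit where they are.

Things in the scene. Friction and masses are not known exactly. Their poses are not given: they have to be found in the camera images.
- unit: coolant filter unit: a fixed low white box with blue stripes, 240 x 240 mm and 110 mm tall, on the bench. Origin: centre of its underside. Its front, where the tray comes out, faces its own -x (towards the robot, turned up to 0.3 rad); z up.
- tray (a joint): how far the filter tray is pulled out of the unit, in m, along the unit's -x: 0 shut, 0.135 at its stop; it starts shut or up to 0.03 ajar. It slides with about 2.5 N of friction and stays where it is left. Its white front is 222 mm wide, its top edge 94 mm above the bench.
- tray_handle (a point): middle of the blue bar handle on the tray's front: a round bar 10 mm thick, level, 100 mm long along the unit's y, 75 mm above the bench, its axis 45 mm out from the tray's front (40 mm of free gap behind the bar). It moves with the tray; axes as the unit's.
- panel: grey-blue cover panel of the tray, 112 (x) x 160 (y) x 6 mm, two red lines on top along x through its centre. Origin: centre of its underside; axes as the unit's; 64 mm behind the inner face of the tray's front. Springs hold it 8 mm above the rim; it only moves up and down. It takes 2 to 3 N at first, about 9 N to bring flush on the rim (a firm stop), and springs up when let go.
- frame_rim (a point): point in the plane of the top of the tray's aluminium rim, under the panel's origin, 36 mm above the bench; moves with the tray; axes as the unit's. The panel is flush when its origin is at this point. With the tray at its stop it is 71 mm in front of the unit's front. With the fastener out of line the panel can sink only 2 mm.
- stud (a joint): angle of the yellow quarter-turn fastener in the panel's middle, in rad: 0 when its wing (and the black slot line along its top) is in line with the red lines, positive counter-clockwise from above. Starts at 0.7 to 1.35: turn it clockwise. Range -0.6 to 1.6: no stop at 0. Friction of 0.05 N m keeps it in place. Its hidden key enters the tray's slot only within 0.15 rad of 0.
- stud_grip (a point): grip point of the fastener, on its axis: an upright yellow wing 36 mm long along this point's x, 10 mm thick along its y, from 10 to 42 mm above the panel's underside (on a flat collar 32 mm across). This point is 30 mm above the panel's underside: 74 mm above the bench with the panel up, 66 mm when flush. Turns with the fastener.
- suspension: loose white plastic bottle with a blue cap, 60 mm across, 150 mm tall, beside the unit; bystander. Origin: centre of its underside.
- beaker: loose glass cup, 70 mm across, 90 mm tall, beside the unit; bystander. Origin: centre of its underside.
- mount_a: loose black resin specimen disc, 32 mm across, 20 mm tall, on top of the unit; bystander. Origin: centre of its underside.
- mount_b: loose red resin specimen disc, 32 mm across, 20 mm tall, on top of the unit; bystander. Origin: centre of its underside.
- mount_c: loose green resin specimen disc, 40 mm across, 22 mm tall, on the bench beside the path of the tray; bystander. Origin: centre of its underside.
- holder: loose steel specimen holder, a disc 120 mm across with a hub, 40 mm tall, on the left of the bench; bystander. Origin: centre of its underside.
- jar: loose amber jar with a black lid, 70 mm across, 80 mm tall, on the right of the bench; bystander. Origin: centre of its underside.
- brush: loose cleaning brush lying on the right of the bench; bystander.

How it is judged:
By the outcome, as a careful person would: the job done as asked, in the order asked, and still so for the second after the job is handed in, while the arm keeps its last pose, push and grip.
It also fails if it takes over 48 s, if anything falls off the work surface, if the arm or the gripper's body presses on something with over 40 N, if the wrist force passes 120 N, or if a joint passes its speed limit or range.

## Working session

There is one attempt and no reset: what is moved stays moved. The work goes in short steps, Python scripts to look and compute and a tool call to move; the robot and the scene stay as the last step left them, time stands still between calls to the robot, and variables do not carry over. Pictures are saved under pics/ and viewed, at most 10 in all, crops included, and the job is handed in when it is done.

Besides the shell and the picture viewer there is one more tool, called as name(argument=value, ...) on one line, values as JSON. carry_out: Moves the arm, as the interface text tells. Its arguments: {"type":"object","properties":{"deltas":{"type":"array"},"force":{"type":"number"}},"required":["deltas"]}

```bash
mkdir -p pics
python3 - <<'E'
from workcell import *
import cv2
s=state();print({k:(v if not hasattr(v,'tolist') else v.tolist()) for k,v in s.items() if k in('t','tcp_pos','tool_rot','gripper_width','wrist_force')})
for n in('top','side'):
    cv2.imwrite(f'pics/{n}0.png',read_camera(n)[:,:,::-1]); m=camera_model(n);print(n,m)
E
```

```text
{'t': 0.0, 'tcp_pos': [0.18625627868706182, 0.596079710186967, 0.22593804774861265], 'tool_rot': [0.15085854393518092, 0.9885550513053102, -0.0007791809861687438, -5.601342136688793e-05], 'wrist_force': [0.883720074655751, -1.1705455521876302, 0.5254719834414059], 'gripper_width': 1.0017940573747472}
top {'K': array([[446.92102601,   0.        , 319.61914595],
       [  0.        , 446.92102601, 191.82793413],
       [  0.        ,   0.        ,   1.        ]]), 'cam_to_world': array([[-0.02425104,  0.99656946, -0.07912771,  0.48493094],
       [-0.99944243, -0.0223515 ,  0.02480415,  0.02662538],
       [ 0.02295044,  0.07968512,  0.99655585,  1.56651945],
       [ 0.        ,  0.        ,  0.        ,  1.        ]])}
side {'K': array([[384.51097102,   0.        , 320.39710796],
       [  0.        , 384.51097102, 199.79642677],
       [  0.        ,   0.        ,   1.        ]]), 'cam_to_world': array([[-0.9857362 ,  0.09915283, -0.13598842,  0.44864092],
       [-0.16827568, -0.56758342,  0.8059357 ,  0.96824596],
       [ 0.00272603,  0.81732355,  0.57617254,  0.78603801],
       [ 0.        ,  0.        ,  0.        ,  1.        ]])}
```

View pics/top0.png

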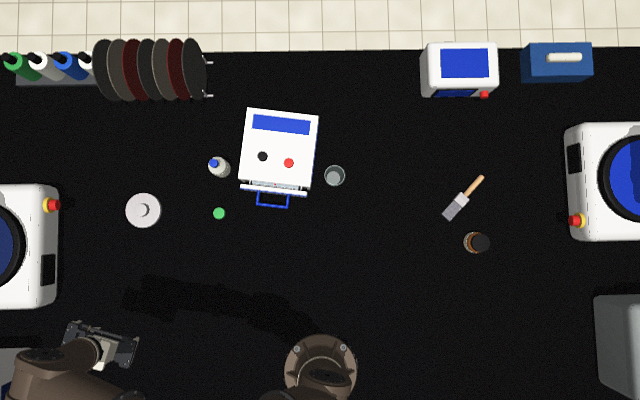

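View pics/side0.png

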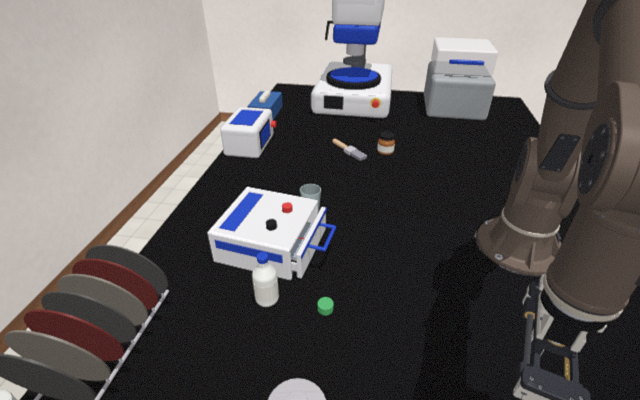

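Top view: unit spans about (239–318, 108–190), with a slightly ajar tray, the blue handle bar near (272,206) and the green disc at (219,213). The bottle is at (219,167) and the beaker at (334,176).

```bash
cat > h.py <<'E'
from workcell import *
import numpy as np, cv2
from scipy.spatial.transform import Rotation as R
def ray(name,px,m=None):
    m=m or camera_model(name);K=m['K'];T=m['cam_to_world']
    p=np.atleast_2d(px).astype(float); d=np.c_[(p[:,0]-K[0,2])/K[0,0],(p[:,1]-K[1,2])/K[1,1]]
    if name=='wrist':
        r=np.hypot(*d.T);k=np.sinc(r/np.pi)
        v=np.c_[d[:,0]*k,-d[:,1]*k,-np.cos(r)]
    else: v=np.c_[d[:,0],-d[:,1],-np.ones(len(d))]
    return T[:3,3],v@T[:3,:3].T
def onz(name,px,z,m=None):
    o,v=ray(name,px,m);return o+v*((z-o[2])/v[:,2])[:,None]
def blobs(img,lo,hi,amin=20):
    hsv=cv2.cvtColor(img,cv2.COLOR_RGB2HSV);m=cv2.inRange(hsv,lo,hi)
    n,l,st,c=cv2.connectedComponentsWithStats(m);
    return [(st[i],c[i],np.argwhere(l==i)[:,::-1]) for i in range(1,n) if st[i,4]>=amin]
def st():
    s=state();return s,np.array(s['tcp_pos']),R.from_quat(s['tool_rot'])
E
python3 - <<'E'
from h import *
img=read_camera('top')
for s,c,p in blobs(img,(105,120,60),(130,255,255)):
    if 230<c[0]<330 and 100<c[1]<220:
        r=cv2.minAreaRect(p.astype(np.float32));print(s,r)
        z=.075 if c[1]>180 else .11
        print(onz('top',cv2.boxPoints(r),z).round(4).tolist())
        if z==.075:
            print('bar rows',[ (x,p[p[:,0]==x][:,1].max(),p[p[:,0]==x][:,1].min()) for x in range(p[:,0].min(),p[:,0].max()+1)])
m=cv2.inRange(img[80:215,225:345],(140,140,140),(255,255,255))
cs,_=cv2.findContours(m,cv2.RETR_EXTERNAL,cv2.CHAIN_APPROX_NONE);c=max(cs,key=cv2.contourArea)+np.array([225,80])
r=cv2.minAreaRect(c);print(r);print(onz('top',cv2.boxPoints(r),.11).round(4).tolist())
big=cv2.resize(img[95:220,200:350],(750,625)[:2],interpolation=cv2.INTER_CUBIC)[:600]
cv2.imwrite('pics/topc.png',big[:,:,::-1])
E
```

```text
[252 114  58  21 799] ((280.85699462890625, 124.17963409423828), (57.03706741333008, 13.988521575927734), 6.911227226257324)
[[0.8176, 0.2091, 0.11], [0.8641, 0.203, 0.11], [0.8376, 0.0165, 0.11], [0.7911, 0.0231, 0.11]]
[255 190  37  19 209] ((272.61541748046875, 199.57693481445312), (35.34989929199219, 15.628376007080078), 7.125016689300537)
[[0.5638, 0.2087, 0.075], [0.6155, 0.2016, 0.075], [0.5982, 0.0849, 0.075], [0.5465, 0.0924, 0.075]]
bar rows [(255, np.int64(203), np.int64(203)), (256, np.int64(205), np.int64(190)), (257, np.int64(205), np.int64(190)), (258, np.int64(205), np.int64(191)), (259, np.int64(205), np.int64(190)), (260, np.int64(205), np.int64(203)), (261, np.int64(206), np.int64(203)), (262, np.int64(206), np.int64(203)), (263, np.int64(206), np.int64(203)), (264, np.int64(206), np.int64(203)), (265, np.int64(206), np.int64(203)), (266, np.int64(206), np.int64(203)), (267, np.int64(206), np.int64(203)), (268, np.int64(206), np.int64(203)), (269, np.int64(206), np.int64(204)), (270, np.int64(207), np.int64(204)), (271, np.int64(207), np.int64(204)), (272, np.int64
[... 223 characters left out ...]
208), np.int64(205)), (279, np.int64(208), np.int64(205)), (280, np.int64(208), np.int64(205)), (281, np.int64(208), np.int64(205)), (282, np.int64(208), np.int64(205)), (283, np.int64(208), np.int64(205)), (284, np.int64(208), np.int64(205)), (285, np.int64(208), np.int64(205)), (286, np.int64(208), np.int64(194)), (287, np.int64(208), np.int64(194)), (288, np.int64(207), np.int64(194)), (289, np.int64(201), np.int64(194)), (290, np.int64(195), np.int64(194)), (291, np.int64(195), np.int64(194))]
((277.23504638671875, 151.2082061767578), (72.95658874511719, 81.37618255615234), 6.842772960662842)
[[0.6216, 0.262, 0.11], [0.8893, 0.2275, 0.11], [0.8556, -0.0114, 0.11], [0.5879, 0.0267, 0.11]]
```

View pics/topc.png

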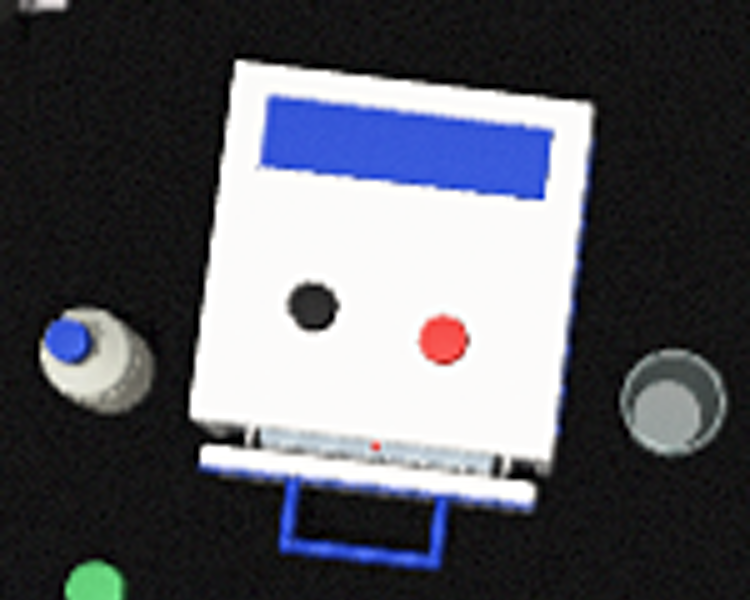

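The crop shows the white unit, yaw about −0.14 rad, with the tray slightly ajar and its bar running from about (285,545) to (438,562) in crop pixels. I'll compute the grasp target and the moves.

```bash
cat >> h.py <<'E'
YAW=-0.142
UX=np.array([np.cos(YAW),np.sin(YAW),0]);UY=np.array([-UX[1],UX[0],0])
def plan(target,ang):
    "shift in tool axes (units of 25mm) and turn (units of 8 deg) to TCP target, tool down, closing along world angle ang"
    s,p,r=st();a=ang%np.pi
    y=np.array([np.cos(ang),np.sin(ang),0]);z=np.array([0,0,-1.]);x=np.cross(y,z)
    g=R.from_matrix(np.c_[x,y,z]);rot=(r.inv()*g).as_rotvec()
    print('t',round(s['t'],2),'tcp',p.round(4),'F',np.round(s['wrist_force'],1),'w',round(s['gripper_width']*91.8,1),'gf',round(s['grasp_force'],1))
    print('shift before turn',(r.inv().apply(target-p)/.025).round(2),'after turn',(g.inv().apply(target-p)/.025).round(2),'turn',np.degrees(rot/8).round(2))
E
python3 - <<'E'
from h import *
img=read_camera('top');b=[p for s,c,p in blobs(img,(105,120,60),(130,255,255)) if 250<c[0]<290 and 185<c[1]<215][0]
bar=b[(b[:,0]>=262)&(b[:,0]<=283)&(b[:,1]>=202)]
w=onz('top',bar+0.0,.077);v=np.polyfit(w[:,1],w[:,0],1);print('bar yaw',-np.arctan(v[0]))
e=onz('top',[[255.5,204],[288.5,206.5]],.077);ym=e[:,1].mean();h=np.array([np.polyval(v,ym),ym,.075]);print('handle',h,'len',np.ptp(e[:,1]))
f=np.array([.8725,.108,0])-.24*UX;print('unit front',f,'handle in front',(f-h)@UX,'lateral',(h-f)@UY)
for s,c,p in blobs(img,(40,80,60),(80,255,255)):
    if 200<c[0]<240: print('green',onz('top',c,.02),'rel',(onz('top',c,.02)[0]-h)@np.c_[UX,UY])
h[2]=.2;plan(h,YAW)
E
```

```text
bar yaw -0.1402908900054844
handle [0.56146259 0.14909289 0.075     ] len 0.10943086507533398
unit front [0.63491562 0.14196558 0.        ] handle in front 0.07372239663720212 lateral -0.003339740123433157
green [[0.5427605  0.33773214 0.02      ]] rel [-0.0452107  0.1840938]
t 0.2 tcp [0.1863 0.5963 0.2262] F [-0.7 -1.2  0.1] w 91.9 gf 0.0
shift before turn [-19.66 -12.6    1.06] after turn [-15.58  17.39   1.05] turn [-1.00e-02  1.00e-02  1.01e+01]
```

carry_out(deltas=[[40,[-1,-0.64,0.05],[0,0,0]],[40,[-1,-0.64,0.05],[0,0,0]],[40,[-1,-0.64,0.05],[0,0,0]],[40,[-1,-0.64,0.05],[0,0,0]],[40,[-1,-0.64,0.05],[0,0,0]]])

```text
t: 0.7
tcp_pos: [0.2825, 0.4818, 0.2203]
tool_rot: [0.151, 0.989, -0.0, -0.0]
wrist_force: [-0.4, 0.3, -0.5]
gripper_width: 0.614
grasp_force: 0.0
```

carry_out(deltas=[[40,[-1,-0.64,0.05],[0,0,0]],[40,[-1,-0.64,0.05],[0,0,0]],[40,[-1,-0.64,0.05],[0,0,0]],[40,[-1,-0.64,0.05],[0,0,0]],[40,[-1,-0.64,0.05],[0,0,0]]])

```text
t: 1.2
tcp_pos: [0.3779, 0.3682, 0.2142]
tool_rot: [0.151, 0.989, 0.0, -0.0]
wrist_force: [0.2, 0.7, -1.0]
gripper_width: 0.434
grasp_force: 0.0
```

carry_out(deltas=[[40,[-1,-0.64,0.05],[0,0,0]],[40,[-1,-0.64,0.05],[0,0,0]],[40,[-1,-0.64,0.05],[0,0,0]],[40,[-1,-0.64,0.05],[0,0,0]],[40,[-1,-0.64,0.05],[0,0,0]]])

```text
t: 1.7
tcp_pos: [0.4733, 0.2546, 0.2079]
tool_rot: [0.151, 0.989, 0.0, -0.0]
wrist_force: [0.6, 1.1, 0.3]
gripper_width: 0.436
grasp_force: 0.0
```

carry_out(deltas=[[40,[-1,-0.64,0.05],[0,0,0]],[40,[-1,-0.64,0.05],[0,0,0]],[40,[-1,-0.64,0.05],[0,0,0]],[40,[-1,-0.64,0.05],[0,0,0]],[40,[-0.6,-0.4,0.05],[0,0,0]]])

```text
t: 2.2
tcp_pos: [0.5617, 0.1482, 0.2016]
tool_rot: [0.152, 0.988, -0.0, 0.0]
wrist_force: [0.2, 0.1, -0.3]
gripper_width: 0.43
grasp_force: 0.0
```

carry_out(deltas=[[32,[0,0,0],[0,0,1]],[32,[0,0,0],[0,0,1]],[32,[0,0,0],[0,0,1]],[32,[0,0,0],[0,0,1]],[32,[0,0,0],[0,0,1]]])

```text
t: 2.7
tcp_pos: [0.5603, 0.1507, 0.2016]
tool_rot: [0.482, 0.876, -0.0, -0.0]
wrist_force: [-0.9, 0.1, -0.1]
gripper_width: 0.349
grasp_force: 0.0
```

carry_out(deltas=[[32,[0,0,0],[0,0,1]],[32,[0,0,0],[0,0,1]],[32,[0,0,0],[0,0,1]],[32,[0,0,0],[0,0,1]],[32,[0,0,0],[0,0,1]]])

```text
t: 3.2
tcp_pos: [0.5603, 0.1508, 0.2016]
tool_rot: [0.753, 0.658, -0.0, -0.0]
wrist_force: [0.5, 0.9, -0.6]
gripper_width: 0.349
grasp_force: 0.0
```

Run:
```python
from h import *
h=np.array([.5615,.1491,.058]);plan(h,YAW)
cv2.imwrite('pics/w1.png',read_camera('wrist')[:,:,::-1]);print(camera_model('wrist'))
```

```text
t 3.2 tcp [0.5603 0.1508 0.2016] F [ 0.5  0.9 -0.6] w 32.0 gf 0.0
shift before turn [-0.06  0.06  5.74] after turn [-0.06  0.06  5.74] turn [-0.    0.    0.06]
{'K': array([[309.70691629,   0.        , 323.84648862],
       [  0.        , 309.70691629, 199.98907321],
       [  0.        ,   0.        ,   1.        ]]), 'cam_to_world': array([[ 9.89883443e-01,  1.35338547e-01,  4.25939681e-02,
         5.71293524e-01],
       [-1.41881408e-01,  9.42819639e-01,  3.01597072e-01,
         2.32609902e-01],
       [ 6.59280006e-04, -3.04589241e-01,  9.52483575e-01,
         3.59341427e-01],
       [ 0.00000000e+00,  0.00000000e+00,  0.00000000e+00,
         1.00000000e+00]])}
```

View pics/w1.png

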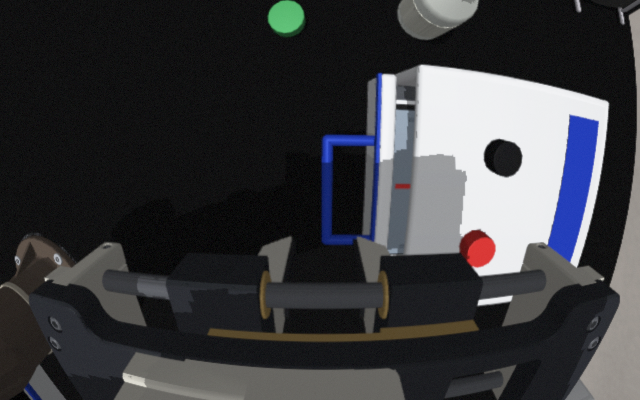

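The wrist view shows the bar at col ~327, rows 138–242, beyond the fingertips, with the tray front at cols 368–395. I'll cross-check the bar position.

Run:
```python
from h import *
img=read_camera('wrist');m=camera_model('wrist')
p=[p for s,c,p in blobs(img,(105,120,60),(130,255,255)) if 310<c[0]<390 and 120<c[1]<250]
p=np.vstack(p);b=p[(p[:,1]>155)&(p[:,1]<225)&(p[:,0]<345)]
for row in(160,190,220):
    c=b[b[:,1]==row][:,0];print(row,c.min(),c.max(),onz('wrist',[[c.min(),row],[c.max(),row],[c.mean(),row]],.075,m).round(4).tolist())
e=onz('wrist',[[327,136.5],[327,243.5]],.075,m);print(e.round(4), e.mean(0))
```

```text
160 321 332 [[0.5611, 0.1816, 0.075], [0.5713, 0.1802, 0.075], [0.5662, 0.1809, 0.075]]
190 322 331 [[0.5582, 0.1526, 0.075], [0.5667, 0.1515, 0.075], [0.5625, 0.1521, 0.075]]
220 322 331 [[0.5542, 0.1222, 0.075], [0.563, 0.121, 0.075], [0.5586, 0.1216, 0.075]]
[[0.5695 0.2027 0.075 ]
 [0.5558 0.096  0.075 ]] [0.56264843 0.14934332 0.075     ]
```

carry_out(deltas=[[32,[-0.06,0.08,1],[0,0,0]],[32,[0,0,1],[0,0,0]],[32,[0,0,1],[0,0,0]],[32,[0,0,1],[0,0,0]],[32,[0,0,1],[0,0,0]]])

```text
t: 3.8
tcp_pos: [0.5621, 0.1491, 0.0757]
tool_rot: [0.749, 0.662, 0.0, -0.0]
wrist_force: [-0.2, 0.2, 0.4]
gripper_width: 0.356
grasp_force: 0.0
```

carry_out(deltas=[[32,[0,0,0.7],[0,0,0]],[0,[0,0,0],[0,0,0]],[0,[0,0,0],[0,0,0]],[0,[0,0,0],[0,0,0]],[0,[0,0,0],[0,0,0]]], force=25)

```text
t: 4.3
tcp_pos: [0.563, 0.1492, 0.0604]
tool_rot: [0.751, 0.661, 0.001, 0.0]
wrist_force: [-0.1, 0.0, 2.1]
gripper_width: 0.095
grasp_force: 25.0
```

carry_out(deltas=[[0,[0,-0.3,0],[0,0,0]],[0,[0,-0.6,0],[0,0,0]],[0,[0,-0.6,0],[0,0,0]],[0,[0,-0.6,0],[0,0,0]],[0,[0,-0.6,0],[0,0,0]]])

```text
t: 4.8
tcp_pos: [0.4962, 0.1586, 0.0604]
tool_rot: [0.751, 0.661, 0.002, 0.001]
wrist_force: [3.7, 2.7, 1.4]
gripper_width: 0.099
grasp_force: 25.0
```

carry_out(deltas=[[0,[0,-0.6,0],[0,0,0]],[0,[0,-0.5,0],[0,0,0]],[0,[0,-0.2,0],[0,0,0]],[0,[0,-0.1,0],[0,0,0]],[0,[0,-0.1,0],[0,0,0]]])

```text
t: 5.3
tcp_pos: [0.4591, 0.1638, 0.0603]
tool_rot: [0.751, 0.661, 0.002, 0.0]
wrist_force: [3.2, 4.6, 6.0]
gripper_width: 0.101
grasp_force: 25.0
```

carry_out(deltas=[[0,[0,-0.1,0],[0,0,0]],[0,[0,-0.1,0],[0,0,0]],[0,[0,-0.1,0],[0,0,0]]])

```text
t: 5.6
tcp_pos: [0.4519, 0.1648, 0.0603]
tool_rot: [0.751, 0.661, 0.002, 0.0]
wrist_force: [2.1, 4.3, 6.7]
gripper_width: 0.098
grasp_force: 25.0
```

carry_out(deltas=[[0,[0,-0.1,0],[0,0,0]],[0,[0,-0.1,0],[0,0,0]]])

```text
t: 5.8
tcp_pos: [0.447, 0.1655, 0.0603]
tool_rot: [0.751, 0.661, 0.002, 0.0]
wrist_force: [3.9, 3.9, 5.0]
gripper_width: 0.097
grasp_force: 25.0
```

carry_out(deltas=[[0,[0,-0.1,0],[0,0,0]],[0,[0,-0.1,0],[0,0,0]]])

```text
t: 6.0
tcp_pos: [0.4432, 0.166, 0.0604]
tool_rot: [0.751, 0.661, 0.003, 0.001]
wrist_force: [13.2, 2.6, -5.8]
gripper_width: 0.097
grasp_force: 25.0
```

carry_out(deltas=[[0,[0,-0.1,0],[0,0,0]],[0,[0,-0.1,0],[0,0,0]]])

```text
t: 6.2
tcp_pos: [0.4431, 0.1661, 0.0607]
tool_rot: [0.751, 0.66, 0.006, 0.004]
wrist_force: [31.6, 0.2, -28.3]
gripper_width: 0.096
grasp_force: 25.0
```

Stop reached at about 121 mm of travel. Next I relax the pull, open and lift.

carry_out(deltas=[[0,[0,0.2,0],[0,0,0]],[32,[0,0,0],[0,0,0]],[32,[0,0,0],[0,0,0]],[32,[0,0,0],[0,0,0]],[32,[0,0,-1],[0,0,0]]])

```text
t: 6.7
tcp_pos: [0.4381, 0.1636, 0.0824]
tool_rot: [0.751, 0.66, -0.003, -0.001]
wrist_force: [0.8, 0.1, 0.2]
gripper_width: 0.339
grasp_force: 0.0
```

carry_out(deltas=[[40,[0,0,-1],[0,0,0]],[40,[0,0,-1],[0,0,0]],[40,[0,0,-1],[0,0,0]],[40,[0,0,-1],[0,0,0]],[40,[0,0,-1],[0,0,0]]])

```text
t: 7.2
tcp_pos: [0.4397, 0.1641, 0.2099]
tool_rot: [0.751, 0.66, -0.001, -0.0]
wrist_force: [0.1, 0.3, 0.0]
gripper_width: 0.436
grasp_force: 0.0
```

Run:
```python
from h import *
f=np.array([.6349,.1420,0]);g=f-.071*UX+np.array([0,0,.2]);print('pred stud',g);plan(g,YAW)
img=read_camera('top');
for z in(.086,):
  for s,c,p in blobs(img,(18,100,80),(35,255,255),8):
    if 230<c[0]<330 and 150<c[1]<240: print(s,c,onz('top',c,z),cv2.minAreaRect(p.astype(np.float32)))
b=[(s,c) for s,c,p in blobs(img,(105,120,60),(130,255,255)) if 250<c[0]<300 and 185<c[1]<260];print(b)
cv2.imwrite('pics/top2.png',cv2.resize(img[130:250,210:350],(700,600),interpolation=cv2.INTER_CUBIC)[:,:,::-1])
w=read_camera('wrist');cv2.imwrite('pics/w2.png',w[:,:,::-1]);np.save('w2.npy',w);np.save('w2m.npy',camera_model('wrist'),allow_pickle=True)
```

```text
pred stud [0.56461462 0.15204815 0.2       ]
t 7.2 tcp [0.4397 0.1641 0.2099] F [0.1 0.3 0. ] w 40.1 gf 0.0
shift before turn [0.16 5.02 0.39] after turn [0.23 5.01 0.39] turn [-0.01  0.01  0.1 ]
[267 201  10   8  37] [271.48648649 204.48648649] [[0.56405599 0.15004171 0.086     ]] ((271.5000305175781, 205.00001525878906), (10.60660171508789, 3.535533905029297), 45.0)
[(array([273, 230,  13,  15,  77], dtype=int32), array([280.14285714, 238.61038961]))]
```

View pics/w2.png

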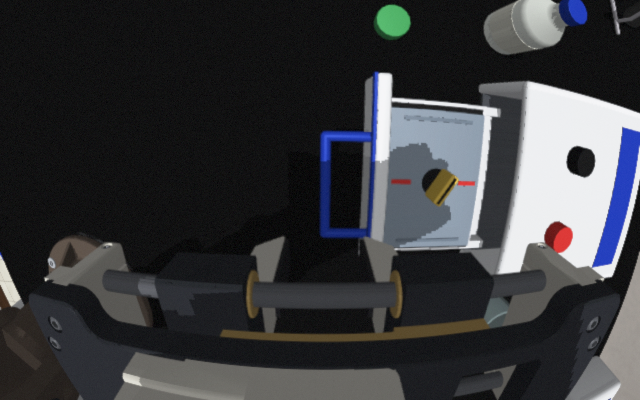

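The wrist view shows the tray out, panel with red lines at row ~182, and the wing at (441,185) pointing up-right, so turned about 45–60° CCW. I'll measure the angle.

Run:
```python
from h import *
w=np.load('w2.npy');m=np.load('w2m.npy',allow_pickle=True).item()
hsv=cv2.cvtColor(w,cv2.COLOR_RGB2HSV);mask=cv2.inRange(hsv,(15,90,60),(38,255,255));mask[:150]=0;mask[230:]=0;mask[:,:400]=0;mask[:,480:]=0
p=np.argwhere(mask)[:,::-1]
V=hsv[p[:,1],p[:,0],2];print(len(p),np.percentile(V,[5,25,50,75,95]))
for th in(0,np.percentile(V,40)):
    q=onz('wrist',p[V>=th],.086,m)[:,:2];c,(d),a=cv2.minAreaRect((q*1000).astype(np.float32));print(c,d,a)
    u,s,vt=np.linalg.svd(q-q.mean(0),full_matrices=False);print('pca',q.mean(0),np.degrees(np.arctan2(vt[0,1],vt[0,0]))%180)
r=p[cv2.inRange(hsv,(0,0,0),(0,0,0))[p[:,1],p[:,0]]>0]
red=cv2.inRange(hsv,(0,120,80),(8,255,255))|cv2.inRange(hsv,(172,120,80),(180,255,255));red[:150]=0;red[210:]=0;red[:,:385]=0;red[:,482:]=0
q=onz('wrist',np.argwhere(red)[:,::-1],.05,m)[:,:2];f=np.polyfit(q[:,0],q[:,1],1);print('red angle',np.arctan(f[0]),'y at .564',np.polyval(f,.564),q.min(0),q.max(0))
cv2.imwrite('pics/w2c.png',cv2.resize(w[150:225,390:490],(800,600),interpolation=cv2.INTER_CUBIC)[:,:,::-1])
```

```text
617 [ 78. 104. 107. 124. 150.]
(558.1929931640625, 155.64022827148438) (34.74650192260742, 22.774904251098633) 49.54801940917969
pca [0.55782873 0.156055  ] 50.39026648876242
(559.1427612304688, 154.6541290283203) (34.67247009277344, 20.966114044189453) 51.61560821533203
pca [0.56058249 0.15606543] 56.333990690511285
red angle -0.13408645858544133 y at .564 0.15060587385378635 [0.51386078 0.14255072] [0.61429799 0.15873608]
```

View pics/w2c.png

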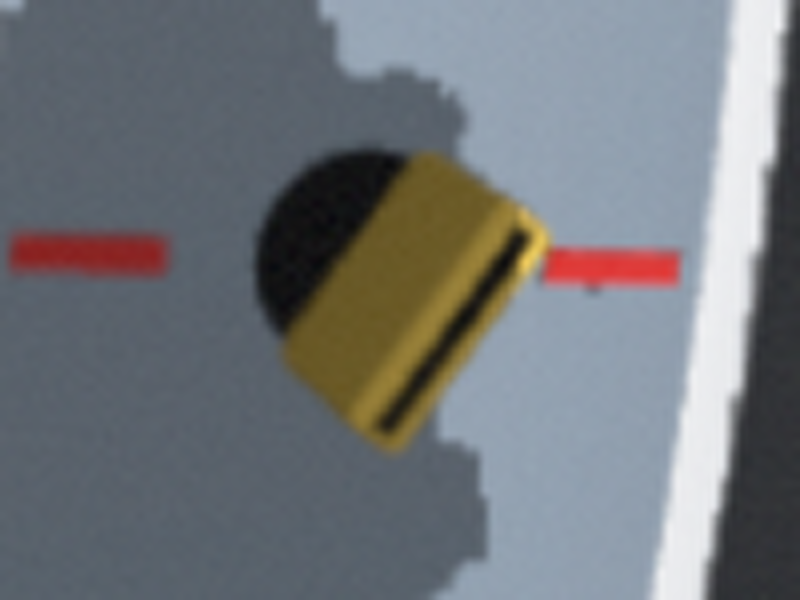

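The crop shows the black slot line from (382,428) to (525,238), i.e. (437.8,203.5) to (455.6,179.8) in the full picture.

Run:
```python
from h import *
m=np.load('w2m.npy',allow_pickle=True).item()
e=onz('wrist',[[437.5,203.3],[455.4,179.6]],.086,m);d=e[1]-e[0];a=np.arctan2(d[1],d[0])
print(e.mean(0),np.linalg.norm(d),'wing',a,'theta',a-YAW)
c=np.r_[(e.mean(0)[:2]*.5+.5*np.array([.564,.1503])),.130]
plan(c,a-np.pi/2)
```

```text
[0.56416899 0.15004037 0.086     ] 0.030282068782688572 wing 0.8407319311537436 theta 0.9827319311537436
t 7.3 tcp [0.4416 0.1649 0.2116] F [ 0.7  0.8 -0.5] w 40.3 gf 0.0
shift before turn [0.03 4.92 3.28] after turn [2.83 4.04 3.27] turn [ 0.01 -0.03  4.31]
```

carry_out(deltas=[[40,[0,1,0],[0,0,0]],[40,[0,1,0],[0,0,0]],[40,[0,1,0],[0,0,0]],[40,[0,1,0],[0,0,0]],[40,[0.03,0.92,0.28],[0,0,0]]])

```text
t: 7.8
tcp_pos: [0.5635, 0.1492, 0.2015]
tool_rot: [0.751, 0.66, -0.0, -0.0]
wrist_force: [-0.5, 0.9, 0.1]
gripper_width: 0.44
grasp_force: 0.0
```

carry_out(deltas=[[40,[0,0,0.5],[0,0,0.86]],[40,[0,0,0.5],[0,0,0.86]],[40,[0,0,0.5],[0,0,0.86]],[40,[0,0,0.5],[0,0,0.86]],[40,[0,0,0.5],[0,0,0.87]]])

```text
t: 8.3
tcp_pos: [0.5617, 0.1492, 0.138]
tool_rot: [0.914, 0.406, -0.001, -0.0]
wrist_force: [-0.3, 0.2, 0.3]
gripper_width: 0.436
grasp_force: 0.0
```

Run:
```python
from h import *
plan(np.array([.564,.1502,.058]),.8407-np.pi/2)
```

```text
t 8.3 tcp [0.5617 0.1492 0.138 ] F [-0.3  0.2  0.3] w 40.0 gf 0.0
shift before turn [0.1  0.04 3.2 ] after turn [0.09 0.04 3.2 ] turn [-0.01  0.01 -0.04]
```

carry_out(deltas=[[40,[0.1,0.04,0.7],[0,0,0]],[40,[0,0,0.7],[0,0,0]],[40,[0,0,0.7],[0,0,0]],[40,[0,0,0.6],[0,0,0]],[40,[0,0,0.45],[0,0,0]]])

```text
t: 8.8
tcp_pos: [0.5642, 0.1505, 0.0592]
tool_rot: [0.913, 0.408, -0.001, -0.0]
wrist_force: [0.1, -0.6, -0.3]
gripper_width: 0.434
grasp_force: 0.0
```

carry_out(deltas=[[0,[0,0,0],[0,0,0]],[0,[0,0,0],[0,0,0]],[0,[0,0,0],[0,0,0]],[0,[0,0,0],[0,0,0]],[0,[0,0,0],[0,0,0]]], force=20)

```text
t: 9.3
tcp_pos: [0.5658, 0.1509, 0.0616]
tool_rot: [0.913, 0.408, 0.001, 0.0]
wrist_force: [0.8, -0.3, 2.6]
gripper_width: 0.104
grasp_force: 19.9
```

Run:
```python
from h import *
plan(np.array([.564,.1502,.058]),YAW-np.pi/2)
print(state()['wrist_torque'],state()['q'])
```

```text
t 9.3 tcp [0.5658 0.1509 0.0616] F [ 0.8 -0.3  2.6] w 9.6 gf 19.9
shift before turn [-0.07 -0.03  0.15] after turn [-0.07  0.04  0.15] turn [-0.   -0.01  7.04]
[-0.25847188  0.09960181  0.04446656] [-0.78585018  0.62673811  0.64089708  1.88208205 -0.51080095  0.80035505
 -0.60081095]
```

carry_out(deltas=[[0,[0,0,0],[0,0,0.7]],[0,[0,0,0],[0,0,0.9]],[0,[0,0,0],[0,0,0.9]],[0,[0,0,0],[0,0,0.9]],[0,[0,0,0],[0,0,0.9]]])

```text
t: 9.8
tcp_pos: [0.566, 0.1506, 0.0617]
tool_rot: [0.993, 0.117, 0.001, 0.0]
wrist_force: [-0.0, -1.3, 1.0]
gripper_width: 0.107
grasp_force: 19.9
```

carry_out(deltas=[[0,[0,0,0],[0,0,0.9]],[0,[0,0,0],[0,0,0.9]],[0,[0,0,0],[0,0,0.9]],[0,[0,0,0],[0,0,0.05]],[0,[0,0,0],[0,0,0]]])

```text
t: 10.3
tcp_pos: [0.5659, 0.1503, 0.0614]
tool_rot: [0.998, -0.07, 0.001, 0.0]
wrist_force: [1.4, -3.9, 3.1]
gripper_width: 0.109
grasp_force: 20.0
```

Run:
```python
from h import *
plan(np.array([.564,.1502,.058]),YAW-np.pi/2)
print(state()['wrist_torque'],state()['q'])
w=read_camera('wrist');cv2.imwrite('pics/w3.png',w[:,:,::-1])
```

```text
t 10.3 tcp [0.5659 0.1503 0.0614] F [ 1.4 -3.9  3.1] w 10.0 gf 20.0
shift before turn [-0.08  0.01  0.14] after turn [-0.08  0.01  0.14] turn [ 0.   -0.01  0.01]
[-0.80455903 -0.21950362 -0.04603051] [-0.93731282  0.72357509  0.90858294  1.89376838 -0.73130932  0.89541513
 -1.3730003 ]
```

View pics/w3.png

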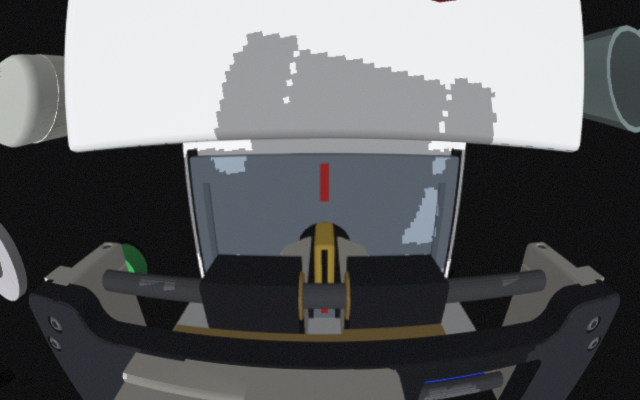

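Wing slot (col 324) lines up with the red line (col 324). Now I press down with a firmer grip.

carry_out(deltas=[[0,[0,0,0],[0,0,0]],[0,[0,0,0.08],[0,0,0]],[0,[0,0,0.08],[0,0,0]],[0,[0,0,0.08],[0,0,0]],[0,[0,0,0],[0,0,0]]], force=40)

```text
t: 10.85
tcp_pos: [0.5659, 0.1503, 0.0554]
tool_rot: [0.997, -0.072, 0.001, 0.0]
wrist_force: [1.7, -3.8, 8.1]
gripper_width: 0.108
grasp_force: 40.0
```

carry_out(deltas=[[0,[0,0,0.08],[0,0,0]],[0,[0,0,0.04],[0,0,0]],[0,[0,0,0],[0,0,0]]])

```text
t: 11.15
tcp_pos: [0.5662, 0.1503, 0.0534]
tool_rot: [0.997, -0.072, 0.001, -0.0]
wrist_force: [-1.9, -4.0, 18.4]
gripper_width: 0.108
grasp_force: 40.0
```

carry_out(deltas=[[0,[0,0,0.04],[0,0,0]],[0,[0,0,0],[0,0,0]],[0,[0,0,0],[0,0,0]]])

```text
t: 11.45
tcp_pos: [0.5671, 0.1501, 0.0533]
tool_rot: [0.997, -0.072, 0.002, -0.001]
wrist_force: [-1.7, -5.2, 26.1]
gripper_width: 0.106
grasp_force: 40.0
```

Run:
```python
from h import *
plan(np.array([.564,.1502,.0534]),YAW-np.pi/2)
img=read_camera('top')
cv2.imwrite('pics/top3.png',cv2.resize(img[95:245,190:350],(640,600),interpolation=cv2.INTER_CUBIC)[:,:,::-1])
w=read_camera('wrist');side=read_camera('side');cv2.imwrite('pics/s3.png',cv2.resize(side[170:330,200:380],(675,600),interpolation=cv2.INTER_CUBIC)[:,:,::-1])
```

```text
t 11.45 tcp [0.5671 0.1501 0.0533] F [-1.7 -5.2 26.1] w 9.7 gf 40.0
shift before turn [-0.12  0.01 -0.  ] after turn [-0.12  0.01 -0.  ] turn [-0.01 -0.02 -0.01]
```

View pics/s3.png

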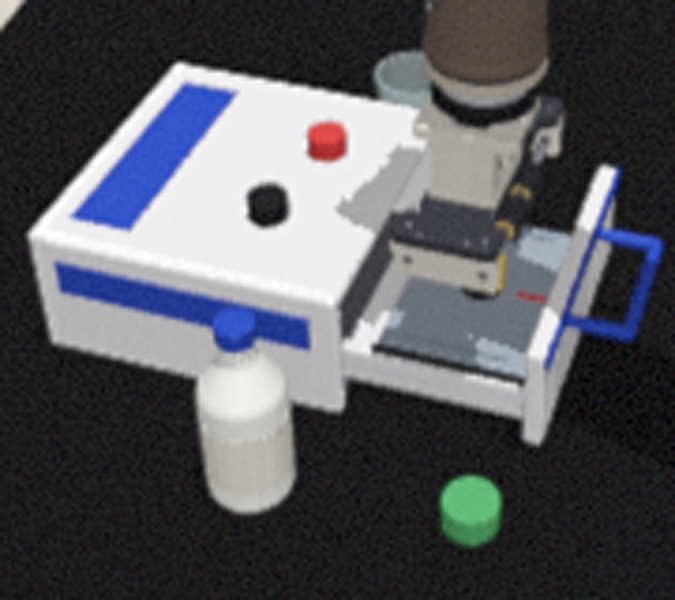

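The side view shows the tray out, the panel down and the bystanders in place. I'll give a small outward nudge to be sure the tray is against its stop.

carry_out(deltas=[[0,[-0.06,0,0],[0,0,0]],[0,[-0.06,0,0],[0,0,0]],[0,[0,0,0],[0,0,0]],[0,[0,0,0],[0,0,0]]])

```text
t: 12.0
tcp_pos: [0.5658, 0.1503, 0.0534]
tool_rot: [0.997, -0.072, 0.003, -0.0]
wrist_force: [3.7, -6.0, 19.9]
gripper_width: 0.105
grasp_force: 40.0
```

carry_out(deltas=[[0,[-0.06,0,0.02],[0,0,0]],[0,[0,0,0],[0,0,0]],[0,[0,0,0],[0,0,0]]])

```text
t: 12.3
tcp_pos: [0.5657, 0.1504, 0.0534]
tool_rot: [0.997, -0.072, 0.005, -0.0]
wrist_force: [8.1, -5.4, 20.3]
gripper_width: 0.101
grasp_force: 40.0
```

Run:
```python
from h import *
plan(np.array([.564,.1502,.0534]),YAW-np.pi/2)
img=read_camera('top')
for s,c,p in blobs(img,(105,120,60),(130,255,255),5):
    if 230<c[0]<330 and 180<c[1]<270: print(s,onz('top',[[c[0],p[:,1].max()]],.077).round(4))
```

```text
t 12.3 tcp [0.5657 0.1504 0.0534] F [ 8.1 -5.4 20.3] w 9.2 gf 40.0
shift before turn [-0.07  0.02  0.  ] after turn [-0.07  0.02  0.  ] turn [-0.01 -0.07 -0.01]
[270 229   5   1   5] [[0.4832 0.1504 0.077 ]]
[262 229  37  17 139] [[0.43   0.1314 0.077 ]]
```

Force now rises with no motion, so the tray is at its stop. The panel is flush with about 20 N on it.

```bash
python3 -c "
from workcell import *
print(finish_job())"
```

```text
the job is handed in; nothing more can be done
None
```

The job is handed in: the tray is out at its stop, the fastener's wing lines up with the red lines, and the arm is holding the panel down flush with about 20 N. It took about 12 s of robot time, and the bystanders I could see in the last pictures were where they started.

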